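Grease a guide carriage with the hand coupler

ROBOT

A 6-joint arm with a two-finger parallel gripper is mounted at the origin on the work surface. World frame = base frame: x ahead of the robot, y to its left, z up, the work surface at z = 0. Lengths are in mm, angles in rad, forces in N, time in s.
With the tool pointing down it reaches from about 400 to 925 mm from the base axis. Payload 12.5 kg.
Tool frame: the origin (TCP) lies where the fingers leave the gripper's body, on its centre line; the fingertips stand 78 mm ahead of it and the grasp point (between the pads) lies 59 mm ahead of it (env.nose_length is the distance from the TCP to the fingertips, in mm); z points along the fingers, y is the line along which they close (so a half turn about z gives the same grasp; the last joint's range is limited). The gripper opens to 95 mm and grips with 3 to 60 N. Pads are 20 mm wide; open, the fingers measure 119 mm over their backs; the gripper's body (75 mm by 180 mm) begins 59 mm behind the grasp point.
Start: joints at [1.12, 0.491, 1.559, -0, 1.092, -0.106], TCP at [211.236, 588.232, 292.261] pointing down, gripper open.
Joint ranges: [-3.1, 3.1], [-0.84, 2.19], [0.05, 2.79], [-1.13, 4.28], [0.06, 2.93], [-2.69, 2.69]. Speed limits (rad/s): [2.22, 2.22, 2.79, 3.14, 3.14, 3.14].

INTERFACE

Orientations are given as [roll, pitch, yaw] about the fixed x, y, z axes, in that order (R = Rz(yaw) Ry(pitch) Rx(roll)).
In Python, from cell import env gives the robot as it stands. The module is installed in compiled form; this text tells all that it offers.
- The arm moves only by the tool send_rows, never from a script. Its argument "series" is text: rows parted by semicolons, each of 6 numbers parted by spaces: the shift along the tool's x, y, z as a fraction of full scale, then the turn, a rotation vector about the tool's x, y, z as a fraction of full scale. A call has 1 to 5 rows; each row shifts and turns the commanded pose from where the row before left it, along the tool's axes as they then stand; what a row does not reach is not made up. Full scale, the value 1, is 60 mm for a shift and 10 degrees for a turn. A row lasts 1/8 s, in which the tool goes at most 62.5 mm and 10.7 degrees, less where a joint would pass 70% of its speed; a pose out of reach is approached as far as the arm can. A call with a number of a shift or a turn outside -1 to 1 is refused whole. A call with a gripper value outside its range is refused whole. "fingers" is the opening, from 0 (shut) to 1 (fully open), set as the call begins (left out, the last holds). The fingers move at their own pace and stop on an object; the grip force is fixed at half the most. Time passes only in rows, so rows that do not move let the fingers close. It gives the time, the measured TCP pose, the force, the opening and the grip force at its end, in the units of the state.
- env.state(): the state, without advancing time (a new reading comes with each control period).
- env.read_camera(name): name is "scene" or "top" or "wrist"; returns a dict with "color" (400x640x3 uint8, red, green, blue), "z_map" (400x640 float32, mm along the optical axis (not along the pixel's ray), 0 where there is no reading), "fovy" (degrees; the focal length in pixels is half the picture's height over the tangent of half this angle, whatever the lens; pixels are square), "cx", "cy" (the principal point, pixels), "distortion" ([k1, k2, p1, p2, k3] as OpenCV has them; the pictures are not rectified), "R" (3x3) and "t" (3): a world point X has camera coordinates R X + t. Camera axes: x right, y down, z forward; pixel columns grow to the right and rows downward; lengths in mm; the calibration is good to about 2 mm. A picture is of the moment at which its call begins.
- env.job_done(): hands the job in; it is judged then, once.
The state is a dict: "t": time; "joints": joint angles; "qvel": joint speeds; "tau": joint torques, N m; "eef_pos": TCP position; "tcp_rot": TCP orientation; "ft_force": force on the tool from outside, world axes, zero at the start; "moment": the same for the moment, N m; "opening": opening from 0.0 (shut) to 1.0 (fully open); "grip_force": force on a finger pad.
Only numpy, scipy, OpenCV 4.12 (cv2) and the standard library are available. Lean on these libraries where they do the work, as an engineer would, in place of code of your own. Each camera call takes 0.05 s, during which the arm holds its last target. There are 200 camera calls.

TASK

Before greasing the guide carriage, hang its dust cap by the eye on the upright peg of the round stand, lying flat and let go. Then press the hand coupler squarely onto the carriage's tilted grease nipple until it snaps on, push on against the spring so that the nipple is sunk well past half of its travel, and finish still holding it pressed there. Leave the other things on the bench alone.

Things in the scene. Friction and masses are not known exactly. Their poses are not given: they have to be found in the camera images.
- dust_cap: Loose steel dust cap: upright round knob, 24 mm diameter, 38 mm high, with a flat strap (5 mm thick, 14 mm wide) at its foot ending in a round 34 mm plate with the eye, an 18 mm through hole. Undersides flush. Origin: centre of the knob's underside; z up; strap along +x, eye centre 45 mm from the knob's axis. About 120 g. Grip the knob above the strap.
- cap_eye (a point): Centre of the dust cap's eye, at half the strap's thickness (2.5 mm above its underside); axes as the dust cap's.
- peg_stand: Fixed round grey stand: a disc 130 mm in diameter and 10 mm thick with an upright steel peg, 10 mm in diameter, in its centre; the peg's rounded tip is 55 mm above the bench. Origin: centre of the disc's underside, on the peg's axis; z up.
- coupler: Loose aluminium grease coupler standing on its open mouth: body 40 mm diameter, 42 mm high, flat shoulder, then a ringed grip barrel 28 mm diameter up to 96 mm. Round, 0.3 kg. Origin: centre of the mouth; z from mouth to top. The mouth is a cone from 30 mm to a 21 mm bore at 9 mm depth; a wider groove lies 13 to 22 mm deep; the bore's flat end is 30 mm deep.
- nipple_tip (a point): Centre of the tip of the brass grease nipple, a 17 mm pin standing 42 mm out of a round boss, tilted 20 degrees from vertical to the carriage's -x. z: out along its axis; y level. Two spring balls, 13 mm below the tip, stand 4 mm out to +y and -y; as the tip gets 20 to 27 mm deep in the coupler they snap into its groove (about 5 to 10 N). The point moves with the nipple.
- nipple (a joint): How far the nipple is sunk into the boss along its axis, in m: 0 free, 0.008 at the stop. Its spring starts at 5 N and adds 1.2 N per mm (14.6 N at the stop) and lifts it again when not pressed, so it may sink a little before the coupler snaps on. With the coupler fully on and the nipple at the stop, the mouth is still 4 mm off the boss.
- carriage: Fixed steel guide carriage bearing the nipple: block 84 x 104 mm, top 46 mm above the bench, on a 160 mm piece of rail along its y. Origin: centre of its underside; z up. The boss (48 mm diameter) leans to its -x, roughly to the robot; its face's centre is 60 mm up and 8 mm to -x.
- jar: White closed jar, 60 mm in diameter and 75 mm high, to be left alone. Origin: centre of its underside.
- bearing: Loose steel bearing ring lying flat, 48 mm outside, 24 mm inside, 12 mm high, to be left alone. Origin: centre of its underside.
- slide_a: Loose steel slide channel, 22 x 140 x 12 mm, long along its y, to be left alone. Origin: centre of its underside.
- slide_b: A second slide channel like slide_a, to be left alone.
- screwdriver: Screwdriver lying with its handle to its -x, to be left alone.
Not all that is in view belongs to the job. Leave any blue or orange look-alike of the dust_cap alone.

How it is judged:
By the outcome, as a careful person would: the job done as asked, in the order asked, and still so for the second after the job is handed in, while the arm keeps its last pose, push and grip.
It also fails if it takes over 61 s, if anything falls off the work surface, if the arm or the gripper's body presses on something with over 40 N, if the wrist force passes 120 N, or if a joint passes its speed limit or range.

## Working session

There is one attempt and no reset: what is moved stays moved. The work goes in short steps, Python scripts to look and compute and a tool call to move; the robot and the scene stay as the last step left them, time stands still between calls to the robot, and variables do not carry over. Pictures are saved under pics/ and viewed, at most 10 in all, crops included, and the job is handed in when it is done.

Besides the shell and the picture viewer there is one more tool, called after "Request:" as name(argument=value, ...), one argument or row to a line, values as JSON. send_rows: Moves the arm, as the interface text tells. Shift numbers are shares of 60 mm and turn numbers shares of 10 degrees, none past 1 either way. Its arguments: {"type":"object","properties":{"series":{"type":"string"},"fingers":{"type":"number"}},"required":["series"]}

```bash
mkdir -p pics
cat > h.py <<'E'
from cell import env
import numpy as np, cv2
from scipy.spatial.transform import Rotation as Ro
def K(c):
    f=c["color"].shape[0]/2/np.tan(np.radians(c["fovy"])/2)
    return np.array([[f,0,c["cx"]],[0,f,c["cy"]],[0,0,1]])
def cloud(c):
    "world point per pixel (h,w,3), nan where no depth"
    h,w=c["z_map"].shape
    u,v=np.meshgrid(np.arange(w),np.arange(h))
    p=cv2.undistortPoints(np.stack([u,v],-1).reshape(-1,1,2).astype(np.float64),K(c),np.array(c["distortion"])).reshape(h,w,2)
    z=c["z_map"].astype(float); z[z==0]=np.nan
    X=np.dstack([p*z[...,None],z])
    return (X-np.array(c["t"]))@np.array(c["R"])
def shot(n,name):
    c=env.read_camera(n); cv2.imwrite(f"pics/{name}.png",c["color"][...,::-1]); np.savez(f"pics/{name}.npz",P=cloud(c),col=c["color"]); return c
def go(p,R=None):
    "fractions of full scale from current measured pose to goal"
    s=env.state(); R0=Ro.from_euler('xyz',s["tcp_rot"]); p0=np.array(s["eef_pos"])
    d=R0.inv().apply(np.array(p)-p0); 
    r=(R0.inv()*R).as_rotvec(degrees=True) if R is not None else np.zeros(3)
    return d/60, r/10
E
python3 - <<'E'
from h import *
s=env.state(); print(s, env.nose_length)
for n in("top","scene"):
    c=shot(n,n+"0"); print(n,c["fovy"],c["distortion"],c["t"])
E
```

```text
{'t': 0.0, 'joints': array([ 1.12041623e+00,  4.91560537e-01,  1.55948345e+00, -3.02272549e-05,
        1.09170329e+00, -1.05614687e-01]), 'qvel': array([-0.00069734,  0.0007607 ,  0.00197474, -0.00017803,  0.00098499,
        0.00249067]), 'tau': array([ 2.42143753e-03, -6.12658238e+01, -2.58177012e+01,  6.92587998e-02,
        4.83692007e-02, -1.37526554e-04]), 'eef_pos': array([211.15127496, 588.06766551, 291.64938477]), 'tcp_rot': array([-3.14044164e+00, -9.50601866e-05,  2.79684114e+00]), 'ft_force': array([ 0.27271164, -0.06581758, -0.11479124]), 'moment': array([ 0.0104871 , -0.00169823,  0.01137831]), 'grip_force': 0.0, 'opening': 0.999827047334231} 77.60000000000001
top 45.95148277915462 [0.04754586 0.         0.         0.         0.        ] [ -73.73815624  570.33122688 1078.68689424]
scene 54.25385799264774 [0.00886532 0.         0.         0.         0.        ] [ 383.59881493 -275.78824465 1399.43292052]
```

View pics/top0.png

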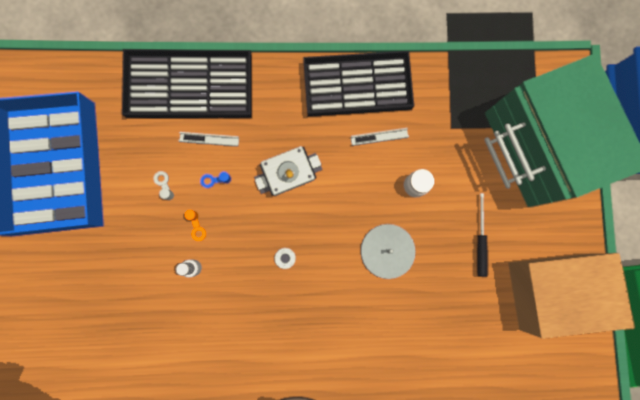

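View pics/scene0.png

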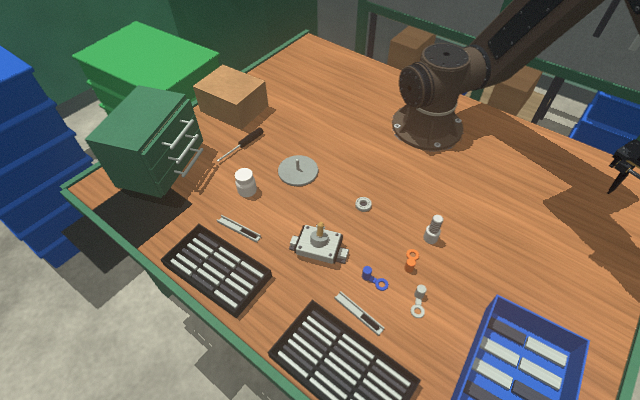

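The top view shows the steel dust cap (knob at 165,194, eye at 161,178), the coupler (187,268), the carriage and nipple (288,172), the stand (388,251), the jar (420,183), and the blue and orange look-alikes between the cap and the carriage. The scene view agrees. Next I measure from the depth.

Run:
```python
from h import *
np.set_printoptions(precision=1,suppress=True)
for cam in("top","scene"):
    d=np.load(f"pics/{cam}0.npz"); P=d["P"].reshape(-1,3); col=d["col"].reshape(-1,3)
    seed={"top":dict(knob=(165,194),eye=(161,178),coup=(187,268),nip=(289,173),stand=(380,240),jar=(420,180),bearing=(278,258)),
          "scene":dict(knob=(421,290),eye=(412,311),coup=(437,219),nip=(320,226),stand=(285,172),jar=(244,175),bearing=(358,203))}[cam]
    print(cam)
    for k,(u,v) in seed.items(): print(k,d["P"][v,u])
    def near(k,r,z0,z1):
        c=d["P"][seed[k][1],seed[k][0]]; m=(np.hypot(*(P[:,:2]-c[:2]).T)<r)&(P[:,2]>z0)&(P[:,2]<z1); return P[m]
    for k,r,z0,z1 in(("knob",60,33,43),("knob",70,2.5,9),("coup",50,90,100),("coup",50,38,46),("stand",120,6,14),("stand",120,20,60),("nip",25,80,120),("nip",90,42,50)):
        q=near(k,r,z0,z1)
        if len(q): print(k,z0,z1,len(q),"mean",q.mean(0),"mid",(q.min(0)+q.max(0))/2,"ext",np.ptp(q,axis=0), "minrect", cv2.minAreaRect(q[:,:2].astype(np.float32)))
```

```text
top
knob [590.4 296.3  34.6]
eye [634.  317.7  -1.8]
coup [420.9 228.6  91.1]
nip [626.2   6.8  97.6]
stand [ 477.  -206.     3.7]
jar [ 610.8 -291.6   74.4]
bearing [438.2  38.1  12.2]
knob 33 43 86 mean [591.2 296.4  37.9] mid [591.3 296.   37.9] ext [21.9 23.3  9.3] minrect ((591.4535522460938, 296.8304443359375), (21.610191345214844, 22.346200942993164), 49.20219039916992)
knob 2.5 9 427 mean [602.1 302.4   4.1] mid [591.2 295.    5.6] ext [136.9 133.3   6.2] minrect ((591.61865234375, 296.24908447265625), (135.27667236328125, 134.2879638671875), 34.03205871582031)
coup 90 100 127 mean [419.4 237.1  95.7] mid [419.1 237.6  95.2] ext [25.9 27.1  9.1] minrect ((419.13897705078125, 237.0626220703125), (25.7816219329834, 24.57698631286621), 43.43586349487305)
coup 38 46 86 mean [420.7 230.8  41.8] mid [419.6 234.8  41.6] ext [36.3 32.5  7. ] minrect ((420.3052062988281, 233.4168701171875), (38.077659606933594, 29.663427352905273), 10.793543815612793)
stand 6 14 2142 mean [ 449.8 -222.7    9.8] mid [ 463.  -201.1   10. ] ext [193.8 212.9   8. ] minrect ((464.78204345703125, -192.08049
[... 1729 characters left out ...]
((492.81793212890625, -217.5500030517578), (207.8811798095703, 132.79898071289062), 5.034660339355469)
stand 20 60 54 mean [ 529.  -249.    39.7] mid [ 528.  -251.6   40.1] ext [153.1  66.5  39.1] minrect ((525.5170288085938, -253.28721618652344), (20.124794006347656, 161.70484924316406), 71.23758697509766)
nip 80 120 62 mean [630.3   7.8  91.4] mid [629.2   6.7  90.7] ext [20.4 21.6 20. ] minrect ((629.0965576171875, 7.052988052368164), (16.262413024902344, 19.851261138916016), 59.700714111328125)
nip 42 50 834 mean [649.3  15.3  45.1] mid [644.9  12.3  46. ] ext [111.8 131.9   7.9] minrect ((645.5050659179688, 12.584320068359375), (85.2190170288086, 114.15074157714844), 21.715280532836914)
```

Run:
```python
from h import *
np.set_printoptions(precision=3,suppress=True)
print(go([580,290,290]))
d=np.load("pics/top0.npz")["P"].reshape(-1,3)
for cam in("top","scene"):
    q=np.load(f"pics/{cam}0.npz")["P"].reshape(-1,3)
    q=q[(abs(q[:,0]-640)<25)&(abs(q[:,1]-306)<30)&(q[:,2]>1.5)&(q[:,2]<9)]; print(len(q),q.mean(0),(q.min(0)+q.max(0))/2,np.ptp(q,axis=0))
```

```text
(array([-7.465, -2.598,  0.031]), array([0., 0., 0.]))
220 [636.069 309.129   4.121] [640.174 305.924   5.112] [49.401 59.521  7.188]
152 [634.919 312.228   4.207] [639.527 307.537   4.885] [48.895 56.568  6.708]
```

Request:
send_rows(
  series="-.93 -.325 0 0 0 0;-.93 -.325 0 0 0 0;-.93 -.325 0 0 0 0;-.93 -.325 0 0 0 0;-.93 -.325 0 0 0 0",
  fingers=1,
)

```text
t: 0.72
eef_pos: [442.1, 400.8, 292.1]
tcp_rot: [-3.141, -0.0, 2.797]
ft_force: [0.2, 1.5, -0.1]
opening: 0.999
grip_force: 0.0
```

Request:
send_rows(
  series="-.93 -.325 0 0 0 0;-.93 -.325 0 0 0 0;-.93 -.325 0 0 0 0;0 0 0 0 0 -.85;0 0 0 0 0 -.85",
)

```text
t: 1.35
eef_pos: [579.2, 289.6, 291.5]
tcp_rot: [-3.141, -0.001, 3.097]
ft_force: [-0.2, -0.8, 0.2]
opening: 0.999
grip_force: 0.0
```

Request:
send_rows(
  series="0 0 0 0 0 -.9;0 0 0 0 0 -.9;0 0 0 0 0 0;0 0 0 0 0 0",
)

```text
t: 1.85
eef_pos: [578.6, 290.5, 292.1]
tcp_rot: [3.142, -0.0, -2.879]
ft_force: [0.3, 0.4, 0.2]
opening: 1.002
grip_force: 0.0
```

Run:
```python
from h import *
np.set_printoptions(precision=2,suppress=True)
c=shot("wrist","w1"); s=env.state(); print(s["eef_pos"],s["tcp_rot"],s["joints"],c["fovy"],c["distortion"])
```

```text
[578.6  290.51 292.11] [ 3.14 -0.   -2.88] [ 0.36  0.52  1.5   0.    1.12 -1.47] 63.88996648824255 [-0.03  0.    0.    0.    0.  ]
```

View pics/w1.png

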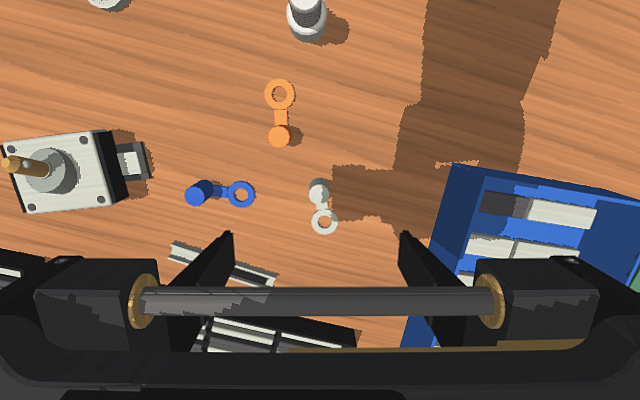

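The wrist view shows the steel knob at (319,190) with its eye at (324,222), the coupler at (307,15), the nipple tip at about (8,163), and both look-alikes. I fit the cap from this close depth map.

Run:
```python
from h import *
np.set_printoptions(precision=1,suppress=True)
d=np.load("pics/w1.npz"); Q=d["P"]; P=Q.reshape(-1,3)
print(Q[190,319],Q[222,334],Q[222,324], "table",Q[250,330],Q[100,200])
sub=np.zeros(Q.shape[:2],bool); sub[170:242,300:342]=1
s=P[sub.ravel()]
k=s[(s[:,2]>35)&(s[:,2]<41)]; print("knob top",len(k),k.mean(0),(k.min(0)+k.max(0))/2,np.ptp(k,axis=0))
# hole: bench pixels within eye plus plate by colour
e=s[(s[:,2]>2.5)&(s[:,2]<8)&(np.hypot(*(s[:,:2]-k.mean(0)[:2]).T)>20)]
print("plate",len(e),e.mean(0)); (c,r)=cv2.minEnclosingCircle(e[:,:2].astype(np.float32)); print(c,r)
v=np.array(c)-(k.min(0)+k.max(0))[:2]/2; print(np.hypot(*v),np.degrees(np.arctan2(v[1],v[0])))
im=cv2.resize(d["col"][165:245,285:365,::-1],None,fx=7,fy=7,interpolation=cv2.INTER_CUBIC); cv2.imwrite("pics/w1c.png",im)
```

```text
[587.  295.8  40. ] [630.7 327.5   5.1] [635.2 315.8   1.4] table [670.8 333.8   1. ] [528.8 138.    0.2]
knob top 345 [591.8 297.3  38.7] [592.2 297.6  37.8] [23.1 23.5  5.7]
plate 490 [629.5 313.4   5.6]
(615.52734375, 302.5501708984375) 47.0892333984375
23.857025003079467 12.08082171389645
```

View pics/w1c.png

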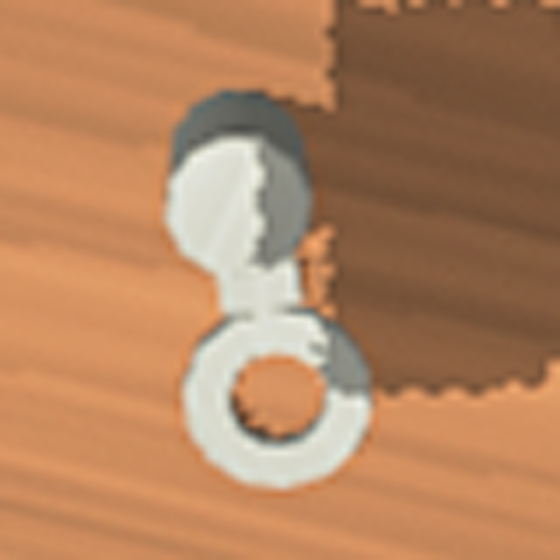

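The crop shows the eye centre at pixel (324.3,221.2) and the knob top centre at (319,193). That makes the eye about 46 mm from the knob (45 expected) at a yaw of about 23°.

Request:
send_rows(
  series="0 0 0 0 0 -.8;0 0 0 0 0 0",
  fingers=0.6,
)

```text
t: 2.15
eef_pos: [578.6, 290.5, 292.2]
tcp_rot: [3.142, -0.0, -2.738]
ft_force: [-0.9, 0.7, -0.6]
opening: 0.848
grip_force: 0.0
```

Run:
```python
from h import *
np.set_printoptions(precision=3,suppress=True)
print(go([592,297.5,86])[0], env.state()["tcp_rot"])
```

```text
[-0.251  0.019  3.437] [ 3.142 -0.    -2.738]
```

Request:
send_rows(
  series="-.25 .02 .8 0 0 0;0 0 .8 0 0 0;0 0 .7 0 0 0;0 0 .6 0 0 0;0 0 .53 0 0 0",
)

```text
t: 2.78
eef_pos: [591.8, 297.5, 85.0]
tcp_rot: [3.142, -0.0, -2.741]
ft_force: [-0.5, -0.8, -0.9]
opening: 0.6
grip_force: 0.0
```

Request:
send_rows(
  series="0 0 0 0 0 0;0 0 0 0 0 0;0 0 0 0 0 0;0 0 0 0 0 0;0 0 0 0 0 0",
  fingers=0,
)

```text
t: 3.4
eef_pos: [592.3, 297.7, 87.7]
tcp_rot: [3.142, 0.002, -2.736]
ft_force: [-0.7, 0.1, 6.6]
opening: 0.248
grip_force: 30.0
```

Request:
send_rows(
  series="0 0 -.3 0 0 0;0 0 -.6 0 0 0;0 0 -.8 0 0 0;0 0 -.9 0 0 0;0 0 -.7 0 0 0",
)

```text
t: 4.03
eef_pos: [591.7, 297.5, 288.1]
tcp_rot: [-3.142, 0.002, -2.736]
ft_force: [-0.7, -0.6, -1.3]
opening: 0.25
grip_force: 30.0
```

Request:
send_rows(
  series=".3 -.5 0 0 0 0;.4 -.8 0 0 0 0;.45 -.9 0 0 0 0;.45 -.9 0 0 0 0;.5 -.9 0 0 0 0",
)

```text
t: 4.65
eef_pos: [570.4, 25.5, 285.6]
tcp_rot: [-3.141, 0.001, -2.736]
ft_force: [0.6, -0.6, -0.8]
opening: 0.248
grip_force: 30.0
```

Request:
send_rows(
  series=".5 -.9 0 0 0 0;.5 -.9 0 0 0 0;.3 -.75 0 0 0 0;.2 -.5 0 0 0 0;0 0 0 0 0 0",
)

```text
t: 5.28
eef_pos: [560.1, -178.3, 285.2]
tcp_rot: [-3.141, 0.001, -2.739]
ft_force: [-0.0, 0.3, -1.1]
opening: 0.246
grip_force: 30.0
```

Request:
send_rows(
  series="0 0 0 0 0 0;0 0 0 0 0 0;0 0 0 0 0 0",
)

```text
t: 5.65
eef_pos: [560.5, -175.5, 284.6]
tcp_rot: [3.142, 0.0, -2.735]
ft_force: [-0.3, 0.2, -0.7]
opening: 0.251
grip_force: 30.0
```

Run:
```python
from h import *
np.set_printoptions(precision=2,suppress=True)
c=shot("wrist","w2"); s=env.state(); print(s["eef_pos"],s["tcp_rot"],s["joints"],s["opening"])
```

```text
[ 560.51 -175.65  284.55] [-3.14  0.   -2.73] [-0.42  0.45  1.66  0.    1.03 -2.39] 0.2487762487334191
```

View pics/w2.png

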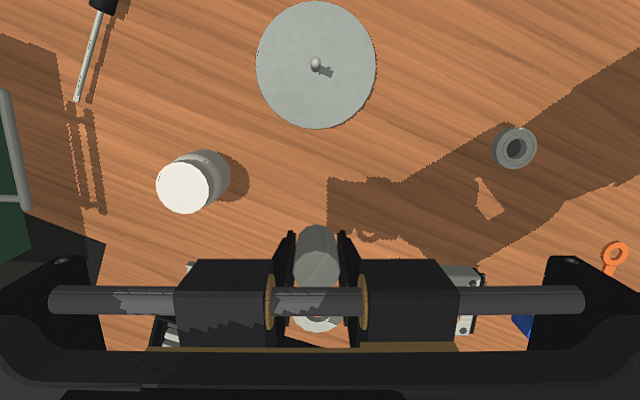

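The wrist view shows the disc with the peg tip at (316,64), the held knob at (317,255), and the eye partly visible beyond it at about (320,322). Now I measure the peg and the held knob.

Run:
```python
from h import *
np.set_printoptions(precision=1,suppress=True)
d=np.load("pics/w2.npz"); Q=d["P"]
s=Q[0:135,250:385].reshape(-1,3)
D=s[(s[:,2]>6)&(s[:,2]<14)].astype(np.float32); print("disc",len(D),cv2.minEnclosingCircle(D[:,:2]),D[:,2].mean())
p=s[(s[:,2]>45)&(s[:,2]<60)]; print("peg",len(p),p.mean(0),(p.min(0)+p.max(0))/2,np.ptp(p,axis=0))
k=Q[215:285,285:350].reshape(-1,3); k=k[(k[:,2]>228)&(k[:,2]<245)]; 
print(Q[265,316],Q[240,316])
print("held top",len(k),(k.min(0)+k.max(0))/2,np.ptp(k,axis=0),k.mean(0))
e=Q[312:336,295:345].reshape(-1,3); e=e[(e[:,2]>170)]; print("plate",len(e),e.mean(0),e.min(0),e.max(0))
st=env.state(); R=Ro.from_euler('xyz',st["tcp_rot"]); 
for z in(e.mean(0),): print(R.inv().apply(z-st["eef_pos"]))
```

```text
Traceback (most recent call last):
cv2.error: OpenCV(4.12.0) /io/opencv/modules/imgproc/src/shapedescr.cpp:201: error: (-215:Assertion failed) count >= 0 && (depth == CV_32F || depth == CV_32S) in function 'minEnclosingCircle'
```

Run:
```python
from h import *
np.set_printoptions(precision=1,suppress=True)
d=np.load("pics/w2.npz"); Q=d["P"]
s=Q[0:135,250:385].reshape(-1,3)
D=s[(s[:,2]>6)&(s[:,2]<14)]; print("disc",len(D),cv2.minEnclosingCircle(D[:,:2].astype(np.float32).copy()),D.mean(0))
p=s[(s[:,2]>45)&(s[:,2]<60)]; print("peg",len(p),p.mean(0),(p.min(0)+p.max(0))/2,np.ptp(p,axis=0))
print("knob face",Q[265,316],Q[240,316])
e=Q[312:336,295:345].reshape(-1,3); 
st=env.state(); R=Ro.from_euler('xyz',st["tcp_rot"]); L=R.inv().apply(e-st["eef_pos"])
m=(L[:,2]>75)&(L[:,2]<95); print("plate in tool",m.sum(),L[m].mean(0),L[m].min(0),L[m].max(0))
k=R.inv().apply(Q[215:290,285:350].reshape(-1,3)-st["eef_pos"]); k=k[(k[:,2]>45)&(k[:,2]<90)&(abs(k[:,1])<13)&(k[:,0]>-16)]
print("knob in tool",len(k),k.min(0),k.max(0))
kt=k[k[:,2]<51]; print("top",len(kt),kt.min(0),kt.max(0))
```

```text
disc 11973 ((450.38421630859375, -224.29827880859375), 65.16997528076172) [ 448.5 -225.1   10.9]
peg 80 [ 451.1 -224.    53.6] [ 450.6 -224.1   51.6] [ 8.7  8.4 10.8]
knob face [ 556.4 -177.6  236.3] [ 549.5 -180.6  223.1]
plate in tool 591 [-54.3   0.7  82.3] [-61.8 -13.7  80.6] [-48.5  16.3  88. ]
knob in tool 2727 [ -9.8 -13.   45.1] [12.6 13.  85.7]
top 1518 [ -8.2 -12.9  45.1] [12.3 12.9 51. ]
```

Request:
send_rows(
  series="0 0 0 0 0 1;0 0 0 0 0 1;0 0 0 0 0 1;0 0 0 0 0 1;0 0 0 0 0 1",
)

```text
t: 6.32
eef_pos: [560.5, -176.0, 284.4]
tcp_rot: [3.142, -0.0, 2.669]
ft_force: [0.1, 0.6, -1.5]
opening: 0.247
grip_force: 30.0
```

Request:
send_rows(
  series="0 0 0 0 0 1;0 0 0 0 0 0;0 0 0 0 0 0",
)

```text
t: 6.7
eef_pos: [560.4, -176.2, 284.4]
tcp_rot: [3.142, -0.0, 2.504]
ft_force: [1.1, 0.7, -1.0]
opening: 0.243
grip_force: 30.0
```

Run:
```python
from h import *
np.set_printoptions(precision=3,suppress=True)
print(go([414,-198.2,165])[0], env.state()["tcp_rot"],env.state()["eef_pos"],env.state()["joints"])
```

```text
[ 1.743 -1.748  1.99 ] [ 3.142 -0.     2.504] [ 560.45  -176.175  284.413] [-0.417  0.446  1.663  0.     1.033 -1.35 ]
```

Request:
send_rows(
  series=".4 -.4 .4 0 0 0;.4 -.4 .4 0 0 0;.4 -.4 .4 0 0 0;.4 -.4 .4 0 0 0;.14 -.15 .39 0 0 0",
)

```text
t: 7.32
eef_pos: [412.5, -198.0, 164.6]
tcp_rot: [3.142, -0.0, 2.503]
ft_force: [0.3, -0.5, -1.6]
opening: 0.242
grip_force: 30.0
```

Request:
send_rows(
  series="0 0 0 0 0 0;0 0 0 0 0 0;0 0 0 0 0 0",
)

```text
t: 7.7
eef_pos: [414.8, -198.1, 165.8]
tcp_rot: [3.141, 0.002, 2.501]
ft_force: [0.1, -0.3, -1.0]
opening: 0.248
grip_force: 30.0
```

Run:
```python
from h import *
np.set_printoptions(precision=2,suppress=True)
c=shot("wrist","w3"); s=env.state(); print(s["eef_pos"],s["tcp_rot"],s["joints"],s["opening"])
im=cv2.resize(c["color"][200:360,220:420,::-1],None,fx=3.6,fy=3.6,interpolation=cv2.INTER_CUBIC); cv2.imwrite("pics/w3c.png",im)
```

```text
[ 414.62 -198.    165.67] [3.14 0.   2.5 ] [-0.59  0.46  2.09  0.    0.6  -1.52] 0.2470855452000131
```

View pics/w3c.png

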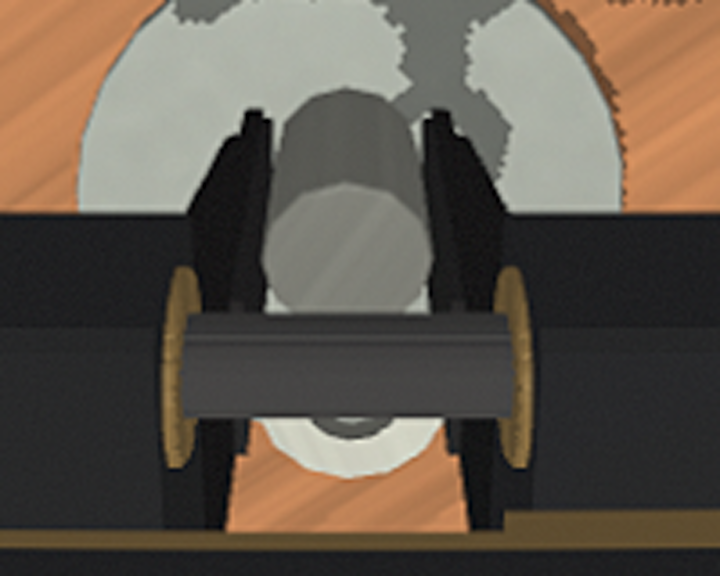

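The crop shows the eye's far rim below the gripper bar, with its outer edge bottom at crop (350,478) and hole edge bottom at about (350,438). The disc is visible above, and the peg is hidden behind the bar. I fit the eye in the tool frame and the disc in the world frame from this depth.

Run:
```python
from h import *
from scipy.optimize import least_squares
np.set_printoptions(precision=2,suppress=True)
d=np.load("pics/w3.npz"); Q=d["P"]
st=env.state(); R=Ro.from_euler('xyz',st["tcp_rot"]); p0=st["eef_pos"]
L=R.inv().apply(Q.reshape(-1,3)-p0).reshape(Q.shape)
m=(L[...,2]>78)&(L[...,2]<86)&(L[...,0]<-40)&(abs(L[...,1])<22)
m[:315]=0
cs,_=cv2.findContours(m.astype(np.uint8),cv2.RETR_EXTERNAL,cv2.CHAIN_APPROX_NONE)
ct=max(cs,key=len)[:,0]; B=L[ct[:,1],ct[:,0]]; print("plate z",np.median(L[...,2][m]),m.sum(),B.min(0),B.max(0))
o=B[(np.hypot(B[:,0]+45,B[:,1])>14)]
f=least_squares(lambda c:np.hypot(o[:,0]-c[0],o[:,1]-c[1])-17,[-45,0],loss="soft_l1"); print("eye outer",f.x,np.std(f.fun),len(o))
h=B[np.hypot(B[:,0]+45,B[:,1])<12]; print("hole edge pts",len(h)); 
if len(h)>4:
    g=least_squares(lambda c:np.hypot(h[:,0]-c[0],h[:,1]-c[1])-9,[-45,0],loss="soft_l1"); print(g.x)
D=(abs(Q[...,2]-10)<4); D[260:]=0
cs,_=cv2.findContours(D.astype(np.uint8),cv2.RETR_EXTERNAL,cv2.CHAIN_APPROX_NONE); ct=max(cs,key=len)[:,0]; b=Q[ct[:,1],ct[:,0]]
b=b[abs(np.hypot(b[:,0]-450.5,b[:,1]+224.2)-65)<6]
k=least_squares(lambda c:np.hypot(b[:,0]-c[0],b[:,1]-c[1])-65,[450,-224],loss="soft_l1"); print("disc",k.x,len(b))
pk=(Q[...,2]>40)&(Q[...,2]<58)&(np.hypot(Q[...,0]-450.5,Q[...,1]+224)<12); print("peg pts",pk.sum(), Q[pk].mean(0) if pk.any() else "")
e=R.apply([f.x[0],f.x[1],84])+p0; print("eye world",e,"need shift tool",R.inv().apply(np.array([*k.x,0])-e)[:2], R.inv().apply(np.array([450.5,-224.2,0])-e)[:2])
```

```text
plate z 81.84614741400688 584 [-61.78 -15.01  80.26] [-48.74  16.32  85.91]
eye outer [-44.11   0.38] 0.7115048895149299 63
hole edge pts 35
[-44.63   0.66]
disc [ 451.22 -224.76] 228
peg pts 0 
eye world [ 450.33 -224.11   81.73] need shift tool [-0.98 -0.01] [-0.07  0.02]
```

Request:
send_rows(
  series="-.01 0 .2 0 0 0;0 0 .25 0 0 0;0 0 .25 0 0 0;0 0 .25 0 0 0;0 0 0 0 0 0",
)

```text
t: 8.38
eef_pos: [414.2, -198.1, 106.9]
tcp_rot: [-3.142, -0.002, 2.5]
ft_force: [0.1, -0.1, -1.6]
opening: 0.245
grip_force: 30.0
```

Request:
send_rows(
  series="0 0 .06 0 0 0;0 0 .06 0 0 0;0 0 .05 0 0 0;0 0 0 0 0 0",
)

```text
t: 8.88
eef_pos: [414.4, -198.4, 97.8]
tcp_rot: [3.142, 0.0, 2.5]
ft_force: [0.1, 0.1, -0.5]
opening: 0.247
grip_force: 30.0
```

Request:
send_rows(
  series="0 0 .02 0 0 0;0 0 0 0 0 0",
)

```text
t: 9.12
eef_pos: [414.4, -198.3, 97.6]
tcp_rot: [3.141, 0.001, 2.5]
ft_force: [-3.2, 1.1, 16.5]
opening: 0.246
grip_force: 30.0
```

Request:
send_rows(
  series="0 0 0 0 0 0;0 0 0 0 0 0;0 0 0 0 0 0;0 0 0 0 0 0",
  fingers=0.6,
)

```text
t: 9.62
eef_pos: [414.4, -198.3, 96.5]
tcp_rot: [3.142, -0.0, 2.5]
ft_force: [0.0, 1.0, -0.2]
opening: 0.582
grip_force: 0.0
```

Request:
send_rows(
  series="0 0 -.2 0 0 0;0 0 -.5 0 0 0;0 0 -.8 0 0 0;0 0 -.8 0 0 0;0 0 -.7 0 0 0",
)

```text
t: 10.25
eef_pos: [414.1, -198.1, 279.2]
tcp_rot: [3.141, 0.001, 2.5]
ft_force: [0.9, -0.7, -0.4]
opening: 0.596
grip_force: 0.0
```

Run:
```python
from h import *
np.set_printoptions(precision=2,suppress=True)
c=shot("top","top1")
im=cv2.resize(c["color"][200:300,330:450,::-1],None,fx=4,fy=4,interpolation=cv2.INTER_CUBIC)
c=shot("wrist","w4")
im2=cv2.resize(c["color"][130:290,240:400,::-1],None,fx=2,fy=2,interpolation=cv2.INTER_CUBIC)
o=np.zeros((400,800,3),np.uint8); o[:,:480]=im; o[:320,480:]=im2; cv2.imwrite("pics/c4.png",o)
print(env.state()["joints"],env.state()["eef_pos"])
```

```text
[-0.59  0.27  1.96  0.    0.9  -1.52] [ 415.06 -198.72  281.1 ]
```

View pics/c4.png

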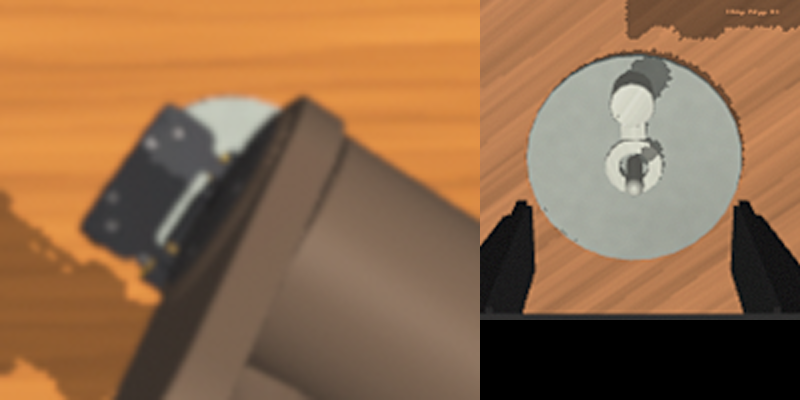

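The cap lies flat on the disc with the peg through its eye. Next is the coupler.

Request:
send_rows(
  series=".28 .825 0 0 0 0;.28 .825 0 0 0 0;.28 .825 0 0 0 0;.28 .825 0 0 0 0",
  fingers=0.7,
)

```text
t: 10.85
eef_pos: [479.1, 2.2, 276.5]
tcp_rot: [-3.141, -0.0, 2.5]
ft_force: [0.4, -0.0, -0.8]
opening: 0.701
grip_force: 0.0
```

Request:
send_rows(
  series=".57 .595 0 0 0 0;.57 .595 0 0 0 0;.57 .595 0 0 0 0;.57 .595 0 0 0 0;.57 .595 0 0 0 0",
)

```text
t: 11.48
eef_pos: [448.1, 247.3, 276.5]
tcp_rot: [-3.141, -0.0, 2.5]
ft_force: [0.5, 0.7, 0.5]
opening: 0.698
grip_force: 0.0
```

Request:
send_rows(
  series="0 0 0 0 0 -.97;0 0 0 0 0 -.97;0 0 0 0 0 -.97;0 0 0 0 0 -.97;0 0 0 0 0 -.97",
)

```text
t: 12.1
eef_pos: [448.5, 245.7, 276.4]
tcp_rot: [-3.142, -0.001, -2.931]
ft_force: [0.6, 0.3, -0.5]
opening: 0.701
grip_force: 0.0
```

Request:
send_rows(
  series="0 0 0 0 0 -.97;0 0 0 0 0 0;0 0 0 0 0 0;0 0 0 0 0 0",
)

```text
t: 12.6
eef_pos: [448.8, 245.8, 276.6]
tcp_rot: [3.142, -0.0, -2.769]
ft_force: [0.3, 0.0, 0.4]
opening: 0.702
grip_force: 0.0
```

```bash
cat > circ.py <<'E'
from h import *
from scipy.optimize import least_squares
def circ(b,r,c0):
    f=least_squares(lambda c:np.hypot(b[:,0]-c[0],b[:,1]-c[1])-r,c0,loss="soft_l1"); return f.x,np.abs(f.fun).mean(),len(b)
def edge(Q,m):
    cs,_=cv2.findContours(m.astype(np.uint8),cv2.RETR_EXTERNAL,cv2.CHAIN_APPROX_NONE); ct=max(cs,key=len)[:,0]; return Q[ct[:,1],ct[:,0]]
E
python3 - <<'E'
from circ import *
np.set_printoptions(precision=2,suppress=True)
c=shot("wrist","w5"); s=env.state(); print(s["eef_pos"],s["tcp_rot"],s["joints"])
Q=cloud(c); near=np.hypot(Q[...,0]-421,Q[...,1]-237)<40
for nm,z,r in(("top",96,14),("shoulder",42,20)):
    m=near&(abs(Q[...,2]-z)<3); b=Q[m]; print(nm,m.sum(),b.mean(0),b.min(0),b.max(0)); print(circ(edge(Q,m),r,[421,237]))
E
```

```text
[448.84 245.8  276.6 ] [ 3.14 -0.   -2.77] [ 0.37  0.35  1.85  0.    0.94 -1.57]
top 759 [419.12 237.41  96.51] [406.01 224.36  93.08] [433.18 250.81  98.96]
(array([419.57, 237.63]), np.float64(0.8579692182250377), 88)
shoulder 360 [411.54 233.68  42.48] [399.75 218.34  39.25] [435.61 256.48  44.82]
(array([421.87, 238.79]), np.float64(2.5085472671657163), 128)
```

View pics/w5.png

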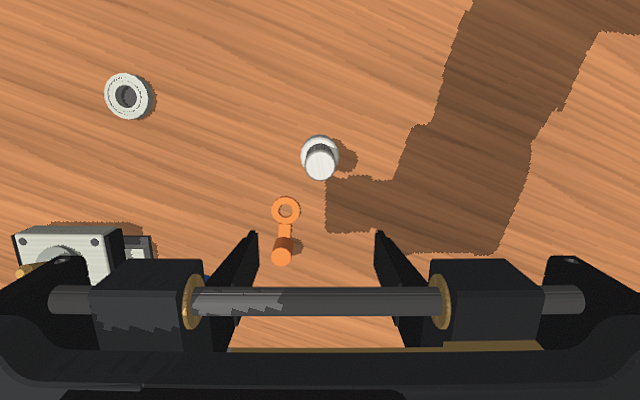

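The wrist view shows the coupler standing at (320,155), measured at (419.6, 237.6) with its top at 96 mm. The orange look-alike at (285,210)–(281,255) is clear of the finger paths.

Run:
```python
from h import *
np.set_printoptions(precision=3,suppress=True)
print(go([419.6,237.6,125])[0])
Q=np.load("pics/w5.npz")["P"]; print(Q[210,299],Q[255,281])
```

```text
[0.504 0.05  2.527]
[492.582 240.671   5.605] [539.514 238.221  38.751]
```

Request:
send_rows(
  series=".5 .05 0 0 0 0;0 0 .7 0 0 0;0 0 .7 0 0 0;0 0 .65 0 0 0;0 0 .47 0 0 0",
)

```text
t: 13.28
eef_pos: [419.6, 237.6, 124.0]
tcp_rot: [3.142, -0.001, -2.768]
ft_force: [0.7, 0.3, 0.6]
opening: 0.702
grip_force: 0.0
```

Request:
send_rows(
  series="0 0 0 0 0 0;0 0 0 0 0 0;0 0 0 0 0 0;0 0 0 0 0 0;0 0 0 0 0 0",
  fingers=0,
)

```text
t: 13.9
eef_pos: [420.1, 237.8, 126.1]
tcp_rot: [3.142, 0.001, -2.767]
ft_force: [-0.4, 0.4, 6.8]
opening: 0.291
grip_force: 30.0
```

Request:
send_rows(
  series="0 0 -.3 0 0 0;0 0 -.7 0 0 0;0 0 -.9 0 0 0;0 0 -.7 0 0 0;0 0 -.3 0 0 0",
)

```text
t: 14.52
eef_pos: [419.8, 237.7, 301.7]
tcp_rot: [3.142, 0.003, -2.767]
ft_force: [0.1, 0.0, -3.9]
opening: 0.292
grip_force: 30.0
```

Request:
send_rows(
  series="-.4 -.5 0 0 0 0;-.6 -.8 0 0 0 0;-.65 -.82 0 0 0 0;-.65 -.82 0 0 0 0;-.65 -.82 0 0 0 0",
)

```text
t: 15.15
eef_pos: [667.7, 91.5, 299.0]
tcp_rot: [3.141, -0.001, -2.767]
ft_force: [1.1, 1.1, -2.8]
opening: 0.29
grip_force: 30.0
```

Request:
send_rows(
  series="-.5 -.7 0 0 0 0;-.3 -.4 0 0 0 0;0 0 0 0 0 0;0 0 0 0 0 0;0 0 0 0 0 0",
)

```text
t: 15.78
eef_pos: [734.5, 49.7, 299.7]
tcp_rot: [3.141, -0.0, -2.766]
ft_force: [-0.4, 0.1, -2.9]
opening: 0.289
grip_force: 30.0
```

Run:
```python
from circ import *
np.set_printoptions(precision=2,suppress=True)
c=shot("wrist","w6"); s=env.state(); print(s["eef_pos"],s["tcp_rot"],s["joints"],s["opening"])
```

```text
[734.55  49.69 299.84] [ 3.14  0.   -2.77] [-0.02  0.65  1.24  0.    1.25 -1.97] 0.29167676567533474
```

View pics/w6.png

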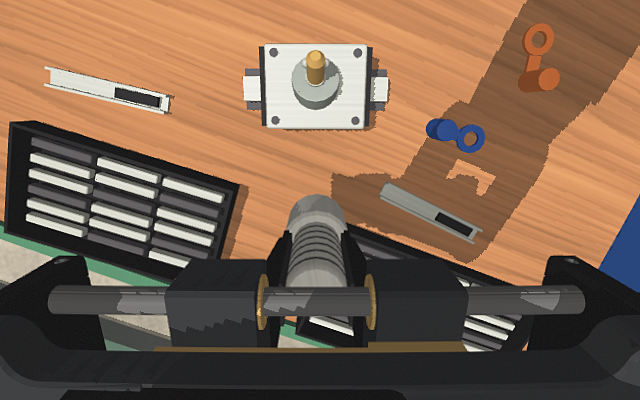

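The wrist view shows the nipple at (316,67) leaning toward the robot from the boss at (317,90), with the carriage square to the image. The held coupler is at (317,240). Next I fit the carriage, the nipple cylinder and the held coupler.

```bash
cat > nip.py <<'E'
from circ import *
def fitcyl(P,r,p,a):
    "cylinder of radius r through P: point p at start, axis a; returns point, axis"
    a=np.array(a)/np.linalg.norm(a); e1=np.cross(a,[0,1,0.3]); e1/=np.linalg.norm(e1); e2=np.cross(a,e1)
    def par(x): 
        d=a+x[2]*e1+x[3]*e2; return p+x[0]*e1+x[1]*e2, d/np.linalg.norm(d)
    def f(x):
        q,d=par(x); return np.linalg.norm(np.cross(P-q,d),axis=1)-r
    s=least_squares(f,np.zeros(4),loss="soft_l1",f_scale=.7); return (*par(s.x),np.abs(s.fun).mean(),len(P))
E
python3 - <<'E'
from nip import *
np.set_printoptions(precision=3,suppress=True)
d=np.load("pics/w6.npz"); Q=d["P"]; col=d["col"].astype(int)
st=env.state(); R=Ro.from_euler('xyz',st["tcp_rot"]); p0=st["eef_pos"]
# carriage top
w=np.zeros(Q.shape[:2],bool); w[35:140,235:395]=1
m=w&(abs(Q[...,2]-46)<2.5); b=Q[m]; print("top z",np.median(b[:,2]),m.sum())
rc=cv2.minAreaRect(b[:,:2].astype(np.float32)); print(rc)
phi=np.radians(21.4)
n=np.array([-np.sin(np.radians(20))*np.cos(phi),-np.sin(np.radians(20))*np.sin(phi),np.cos(np.radians(20))])
brass=w&(col[...,0]-col[...,2]>70)&(Q[...,2]>66)&(Q[...,2]<110)
P=Q[brass]; print("brass",len(P),P.min(0),P.max(0))
print("tip guess",np.array([*rc[0],60])+np.array([-8*np.cos(phi),-8*np.sin(phi),0])+42*n, n)
s=(P-P.mean(0))@n; P2=P[s<np.percentile(s,85)]
q,a,e,N=fitcyl(P2,8.5,P.mean(0),n); t=((P-q)@a); print("cyl",q,a,"tilt",np.degrees(np.arccos(a[2])),"az",np.degrees(np.arctan2(-a[1],-a[0])),e,N,"tip",q+a*np.percentile(t,99))
bs=w&(abs((Q-np.array([*rc[0],60]))@n-(-8*(-np.sin(np.radians(20)))*-1))<40)
# boss face: points in plane through q.. by height
L=(Q-q)@n; rad=np.linalg.norm(np.cross(Q-q,n),axis=-1); tt=np.percentile(t,99); f=w&(rad>11)&(rad<22)&(abs(L-(tt-42))<5); print("boss face level vs tip",np.median(L[f])-tt,f.sum())
fe=w&(abs(L-np.median(L[f]))<2.5)&(rad<30); E=edge(Q,fe); u=np.cross([0,0,1.],n); u/=np.linalg.norm(u); v=np.cross(n,u)
c,er,k=circ(np.c_[(E-q)@u,(E-q)@v],24,[0,0]); print("boss centre in (u level, v) rel cyl axis",c,er,k)
# coupler in hand (tool frame)
C=R.inv().apply(Q[185:290,270:365].reshape(-1,3)-p0)
b=C[(C[:,2]>86)&(C[:,2]<124)&(np.hypot(C[:,0],C[:,1])<26)&(np.hypot(C[:,0],C[:,1])>16)]; print("body",b.min(0),b.max(0)); print(fitcyl(b,20,np.array([0,0,100.]),[0,0,1]))
g=C[(C[:,2]>35)&(C[:,2]<80)&(np.hypot(C[:,0],C[:,1])<17)]; print("barrel",g.min(0),g.max(0)); print(fitcyl(g,14,np.array([0,0,60.]),[0,0,1]))
E
```

```text
top z 46.73130047480464 7048
((642.7801513671875, 12.203453063964844), (83.6930923461914, 114.08687591552734), 20.744176864624023)
brass 410 [616.615  -2.953  66.697] [641.848  13.999 103.178]
tip guess [621.957   4.043  99.467] [-0.318 -0.125  0.94 ]
cyl [623.418   4.696  91.017] [-0.382 -0.189  0.905] tilt 25.21674659942414 az 26.264811250919003 1.2490781834696199 348 tip [619.491   2.759 100.314]
boss face level vs tip -42.829665462775495 867
boss centre in (u level, v) rel cyl axis [0.044 1.39 ] 5.114803045651822 178
body [  8.164 -18.398  86.006] [ 20.902  17.937 123.828]
(array([  0.334,  -0.064, 100.   ]), array([0.002, 0.007, 1.   ]), np.float64(0.19643327455941625), 862)
barrel [  1.905 -14.029  35.   ] [15.128 13.81  79.961]
(array([ 0.394, -0.271, 60.   ]), array([0.002, 0.002, 1.   ]), np.float64(0.33215323203116626), 1976)
```

Run:
```python
from nip import *
np.set_printoptions(precision=2,suppress=True)
d=np.load("pics/w6.npz"); Q=d["P"]; col=d["col"].astype(int)
w=np.zeros(Q.shape[:2],bool); w[35:140,235:395]=1
for deg in(20.7,21.4):
    phi=np.radians(deg); c,s=np.cos(phi),np.sin(phi); n=np.array([-.342*c,-.342*s,.9397])
    tip=np.array([642.8-8*c,12.2-8*s,60])+42*n; u=np.array([-s,c,0]); v=np.cross(n,u)
    brass=w&(col[...,0]-col[...,2]>70)
    for it in(0,1):
        m=cv2.erode(brass.astype(np.uint8),np.ones((3,3)),iterations=it)>0
        P=Q[m]; X=np.c_[(P-tip)@u,(P-tip)@v,(P-tip)@n]
        k=(X[:,2]>-38)&(X[:,2]<-1.5)&(abs(X[:,2]+13)>5)&(np.hypot(X[:,0],X[:,1])<14)
        print(deg,it,circ(X[k],8.5,[0,0]),"level mean edges",X[k,0].min(),X[k,0].max(),"top n",np.percentile(X[:,2],[50,90,95,98]))
    print("tip",tip,"u",u,"v",v)
```

```text
20.7 0 (array([-0.09,  0.67]), np.float64(0.9429417463689752), 237) level mean edges -7.953182752254107 7.701946372577798 top n [nan nan nan nan]
20.7 1 (array([-0.41,  1.07]), np.float64(1.0259508439011398), 154) level mean edges -7.0539698017667405 6.751383898319448 top n [nan nan nan nan]
tip [621.88   4.29  99.47] u [-0.35  0.94  0.  ] v [-0.88 -0.33 -0.34]
21.4 0 (array([0.1 , 0.66]), np.float64(0.9370051438107633), 236) level mean edges -7.712186379804551 7.921995788105688 top n [nan nan nan nan]
21.4 1 (array([-0.24,  1.08]), np.float64(1.0120196452537469), 153) level mean edges -6.78811454781951 6.99784325409484 top n [nan nan nan nan]
tip [621.98   4.04  99.47] u [-0.36  0.93  0.  ] v [-0.87 -0.34 -0.34]
```

Request:
send_rows(
  series="0 0 0 0 -.5 0;0 0 0 0 -.5 0;0 0 0 0 -.5 0;0 0 0 0 -.5 0;0 0 0 0 0 0",
)

```text
t: 16.45
eef_pos: [734.2, 49.1, 299.8]
tcp_rot: [3.141, 0.348, -2.767]
ft_force: [-0.3, 0.1, -3.1]
opening: 0.289
grip_force: 30.0
```

Request:
send_rows(
  series="0 0 0 0 0 0;0 0 0 0 0 0;0 0 0 0 0 0",
)

```text
t: 16.82
eef_pos: [735.3, 49.1, 299.3]
tcp_rot: [3.141, 0.349, -2.767]
ft_force: [-0.4, -0.3, -4.3]
opening: 0.289
grip_force: 30.0
```

```bash
cat > tgt.py <<'E'
from nip import *
np.set_printoptions(precision=3,suppress=True)
phi=np.radians(21); c,s=np.cos(phi),np.sin(phi); n=np.array([-.342*c,-.342*s,.9397]); tip=np.array([621.5,4.0,99.4])
y=np.array([-s,c,0]); RT=Ro.from_matrix(np.c_[np.cross(y,-n),y,-n])
def T(h): return tip+n*(h+126)-RT.apply([.35,-.1,0])
E
python3 -c "
from tgt import *
print(go(T(60),RT)); s=env.state(); print(s['eef_pos'],s['tcp_rot'],T(60))"
```

```text
(array([ 3.051,  0.005, -0.665]), array([ 0.016, -0.003,  0.043]))
[735.285  49.051 299.296] [ 3.141  0.349 -2.767] [562.384 -18.585 274.304]
```

Request:
send_rows(
  series=".2 0 -.4 0 0 .04;.6 0 -.265 0 0 0;.75 0 0 0 0 0;.75 0 0 0 0 0;.5 0 0 0 0 0",
)

```text
t: 17.45
eef_pos: [573.5, -13.1, 279.1]
tcp_rot: [3.139, 0.348, -2.775]
ft_force: [0.8, 0.6, -3.1]
opening: 0.291
grip_force: 30.0
```

Request:
send_rows(
  series=".25 0 0 0 0 0;0 0 0 0 0 0;0 0 0 0 0 0;0 0 0 0 0 0",
)

```text
t: 17.95
eef_pos: [562.7, -17.6, 274.5]
tcp_rot: [3.139, 0.35, -2.774]
ft_force: [-0.5, 0.2, -3.3]
opening: 0.289
grip_force: 30.0
```

```bash
python3 -c "
from tgt import *
print(go(T(60),RT),go(T(8),RT)[0]); s=env.state(); print(s['eef_pos'],s['ft_force'],s['joints'])
Q=cloud(shot('wrist','w7')); R=Ro.from_euler('xyz',s['tcp_rot']); L=R.inv().apply(Q.reshape(-1,3)-s['eef_pos']).reshape(Q.shape)
col=np.load('pics/w7.npz')['col'].astype(int)
m=(col[...,0]-col[...,2]>70)&(np.hypot(L[...,0],L[...,1])<25)&(L[...,2]>130)&(L[...,2]<225); print('brass',m.sum(),L[m].min(0) if m.any() else '',L[m].max(0) if m.any() else '')
k=m&(abs(L[...,2]-186-13)>5)&(L[...,2]>188); print(circ(L[k][:,:2],8.5,[0,0]) if k.sum()>20 else '')
sh=(np.hypot(L[...,0],L[...,1])<19)&(np.hypot(L[...,0],L[...,1])>15)&(abs(L[...,2]-84)<4); print('shoulder',sh.sum(),np.median(L[...,2][sh]))
b=(abs(np.hypot(L[...,0],L[...,1])-20)<2)&(L[...,2]>80)&(L[...,2]<135); print('body z',np.percentile(L[...,2][b],[1,99]))
"
```

```text
(array([ 0.012, -0.013, -0.   ]), array([0.015, 0.004, 0.005])) [ 0.012 -0.015  0.866]
[562.732 -17.605 274.527] [-0.461  0.195 -3.334] [-0.215  0.355  1.889  0.329  0.629 -2.395]
brass 96 [  0.872  -9.67  184.574] [  8.662   6.038 198.291]
(array([-1.169, -1.129]), np.float64(0.6132408513733887), 64)
shoulder 439 83.4284985136683
body z [ 82.847 122.778]
```

View pics/w7.png

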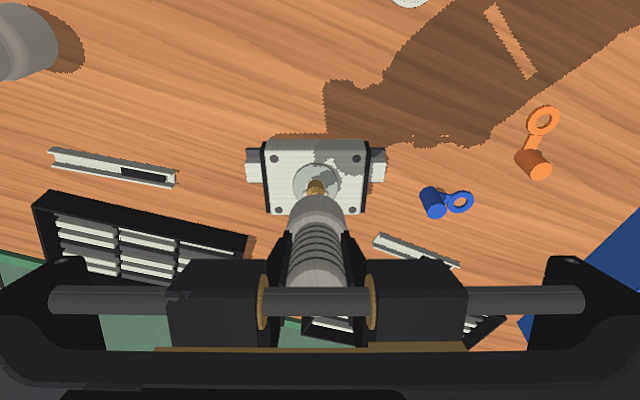

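The wrist view shows the coupler at (317,230) lined up over the brass nipple at (315,190), and the measured lateral error is about 1 mm. I approach along the axis.

Request:
send_rows(
  series="0 -.015 .2 0 0 0;0 0 .25 0 0 0;0 0 .25 0 0 0;0 0 .17 0 0 0;0 0 0 0 0 0",
)

```text
t: 18.62
eef_pos: [578.9, -12.0, 224.2]
tcp_rot: [3.138, 0.348, -2.775]
ft_force: [0.9, -0.1, -2.2]
opening: 0.292
grip_force: 30.0
```

Request:
send_rows(
  series="0 0 .06 0 0 0;0 0 .06 0 0 0;0 0 .06 0 0 0;0 0 .06 0 0 0;0 0 0 0 0 0",
)

```text
t: 19.25
eef_pos: [583.5, -10.3, 211.5]
tcp_rot: [3.139, 0.349, -2.775]
ft_force: [0.2, 0.0, -3.7]
opening: 0.293
grip_force: 30.0
```

```bash
python3 -c "
from tgt import *
s=env.state(); print((np.array(s['eef_pos'])-tip)@n-126, go(T(0),RT), RT.inv().apply(s['ft_force']), s['moment'])"
```

```text
-6.801768129841378 (array([-0.003, -0.002, -0.113]), array([ 0.017, -0.001,  0.001])) [ 1.092 -0.044  3.513] [-0.111  0.34   0.027]
```

Request:
send_rows(
  series="0 0 .04 0 0 0;0 0 .04 0 0 0;0 0 .04 0 0 0;0 0 .03 0 0 0;0 0 0 0 0 0",
)

```text
t: 19.88
eef_pos: [586.3, -9.2, 203.1]
tcp_rot: [3.139, 0.349, -2.775]
ft_force: [0.5, 1.3, -2.8]
opening: 0.287
grip_force: 30.0
```

```bash
cat > rd.py <<'E'
from tgt import *
s=env.state(); print("depth",126-(np.array(s['eef_pos'])-tip)@n, "lat",go(T(0),RT)[0][:2]*60, "F tool",RT.inv().apply(s['ft_force']), "M",RT.inv().apply(s['moment']))
E
python3 rd.py
```

```text
depth 15.692970578041141 lat [-0.16  -0.139] F tool [0.132 1.048 2.984] M [-0.07   0.412  0.004]
```

Request:
send_rows(
  series="0 0 .03 0 0 0;0 0 .03 0 0 0;0 0 .03 0 0 0;0 0 0 0 0 0",
)

```text
t: 20.38
eef_pos: [588.2, -8.6, 198.4]
tcp_rot: [3.139, 0.35, -2.775]
ft_force: [-2.6, -0.9, 3.1]
opening: 0.288
grip_force: 30.0
```

```bash
python3 rd.py
```

```text
depth 20.763470600316822 lat [ 0.066 -0.035] F tool [ 1.472  0.092 -3.847] M [0.041 0.4   0.017]
```

Request:
send_rows(
  series="0 0 .03 0 0 0;0 0 .03 0 0 0;0 0 .03 0 0 0;0 0 0 0 0 0",
)

```text
t: 20.88
eef_pos: [589.7, -7.8, 192.4]
tcp_rot: [3.138, 0.348, -2.775]
ft_force: [2.6, -0.0, -7.5]
opening: 0.288
grip_force: 30.0
```

```bash
python3 rd.py
```

```text
depth 26.993648703285402 lat [-0.375 -0.236] F tool [ 0.304 -0.976  7.897] M [0.058 0.318 0.011]
```

The force rose and then reversed, so it snapped on. Now I push on against the spring.

Request:
send_rows(
  series="0 0 .03 0 0 0;0 0 .03 0 0 0;0 0 .03 0 0 0;0 0 .02 0 0 0;0 0 0 0 0 0",
)

```text
t: 21.5
eef_pos: [591.8, -7.0, 187.1]
tcp_rot: [3.139, 0.349, -2.775]
ft_force: [-4.1, -0.6, 3.6]
opening: 0.29
grip_force: 30.0
```

```bash
python3 rd.py
```

```text
depth 32.72822555384117 lat [-0.084 -0.163] F tool [ 2.524  0.869 -4.78 ] M [-0.174  0.712  0.047]
```

Request:
send_rows(
  series="0 0 .03 0 0 0;0 0 .02 0 0 0;0 0 0 0 0 0;0 0 0 0 0 0",
)

```text
t: 22.0
eef_pos: [592.8, -6.6, 184.3]
tcp_rot: [3.139, 0.349, -2.775]
ft_force: [-6.2, -1.0, 7.0]
opening: 0.286
grip_force: 30.0
```

```bash
python3 rd.py
```

```text
depth 35.736159201986766 lat [-0.08  -0.155] F tool [ 3.407  1.318 -8.64 ] M [-0.262  0.805  0.044]
```

Request:
send_rows(
  series="0 0 .015 0 0 0;0 0 0 0 0 0;0 0 0 0 0 0;0 0 0 0 0 0",
)

```text
t: 22.5
eef_pos: [593.1, -6.5, 183.6]
tcp_rot: [3.139, 0.349, -2.775]
ft_force: [-5.6, -1.3, 7.2]
opening: 0.29
grip_force: 30.0
```

```bash
python3 rd.py
python3 - <<'E'
from circ import *
np.set_printoptions(precision=1,suppress=True)
P0=np.load("pics/top0.npz")["P"]; Q=cloud(shot("top","top2"))
# cap on the stand: heights near the peg
for nm,(z0,z1) in dict(plate=(12.5,17),knob=(44,50)).items():
    m=(np.hypot(Q[...,0]-450.5,Q[...,1]+224)<62)&(Q[...,2]>z0)&(Q[...,2]<z1); print(nm,m.sum(),Q[m].mean(0) if m.any() else "")
E
```

```text
depth 36.54630695427568 lat [-0.051 -0.149] F tool [ 2.876  0.838 -8.69 ] M [-0.278  0.865  0.025]
plate 273 [ 447.2 -220.9   13.9]
knob 77 [ 416.6 -199.1   47.4]
```

Request:
send_rows(
  series="0 0 .01 0 0 0;0 0 0 0 0 0;0 0 0 0 0 0;0 0 0 0 0 0",
)

```text
t: 23.05
eef_pos: [593.3, -6.5, 183.0]
tcp_rot: [3.139, 0.349, -2.775]
ft_force: [-6.5, -1.1, 7.8]
opening: 0.291
grip_force: 30.0
```

```bash
python3 rd.py; python3 -c "
from cell import env
print(env.job_done())"
```

```text
depth 37.10705084301382 lat [-0.057 -0.149] F tool [ 3.422  1.316 -9.544] M [-0.25   0.896 -0.011]
the job is handed in; nothing more can be done
None
```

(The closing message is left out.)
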